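Turn the tube carrier over under the low shelf

TASK

At the testing table, two hand-turned carriers stand under the low shelf. Take the one with the four capped tubes by the black grip of its side bar and swing it up and over, half a turn, until it rests against its stop with the tubes underneath. Leave the carrier with the flat test cassettes as it is, do not bump the shelf, and let go.

Things in the scene. Friction and masses are not known exactly. Their poses are not given: they have to be found in the camera images.
- tubes_stand: Fixed stand of the tube carrier: grey base 180 x 112 x 8 mm, a 24 mm wide, 90 mm high post at front and rear. Origin: centre of the base's underside; x from front (robot's side) to rear, y left, z up. Between the posts, about an axle along x at y = 0, z = 78 mm, turns an aluminium plate 140 x 80 x 5 mm with four capped tubes, 13 mm thick, lying side by side on one face.
- tubes_grip (a point): Middle of the tube carrier's grip: black rubber, round, 14 mm thick, 60 mm long, at the front end of a bar parallel to the axle, 45 mm from it, along the plate's left edge; 130 mm in front of the stand's origin. Rigid with the carrier, so it turns in the fingers; point axes turn with the carrier (x along the grip). Free all round; only flat things under 10 mm lie on the table near it.
- tubes_carrier (a joint): Turn of the tube carrier, rad. 0: level, tubes on top, grip on the left. Grows as the grip rises, passes over the top and comes down on the right: grip at y = 45 cos q, z = 78 + 45 sin q mm in the stand's frame. Stops at 0 and 3.14 (tubes underneath). The stiff axle holds it wherever it is left; 2 to 4 N at the grip turns it.
- cassettes_carrier (a joint): Turn of the other carrier under the shelf, measured the same way: same stand, plate and grip, but three flat white test cassettes (75 x 21 x 6 mm) on the plate. To be left alone. The third thing under the shelf is an open carton of swabs.
- shelf: Low fixed wooden shelf over the carriers: board 110 mm deep, 620 mm wide, underside 145 and top 157 mm above the table, a panel at each end; a bottle and a tissue box up to 130 mm high stand on it. Origin: on the table under the board's middle; x from front (robot's side) to rear, y left. Front edge at x = -55 mm; the grips stick out 30 to 90 mm in front of it.

How it is judged:
At the end, for the whole second after the job is handed in: The tube carrier has been turned over to within about 11 degrees (0.2 rad) of its far stop (turn above 2.94 rad), tubes underneath, and is at rest; the cassette carrier still lies with its cassettes on top (turn below 0.6 rad) (value of joint tubes_carrier above 2.94 rad and velocity of joint tubes_carrier between -0.1 and 0.1 rad/s and value of joint cassettes_carrier below 0.6 rad); the robot touches nothing.
It fails at once if the cassette carrier is turned (beyond 0.6 rad) (value of joint cassettes_carrier above 0.6 rad).
It fails at once if the robot bumps the shelf with more than 10 N (contact force between any of the fingers, the arm and shelf above 10 N).
It also fails if it takes over 42 s, if anything falls off the work surface, if the arm or the gripper's body presses on something with over 40 N, if the wrist force passes 120 N, or if a joint passes its speed limit or range.

ROBOT

A 6-joint arm with a two-finger parallel gripper is mounted at the origin on the work surface. World frame = base frame: x ahead of the robot, y to its left, z up, the work surface at z = 0. Lengths are in m, angles in rad, forces in N, time in s.
With the tool pointing down it reaches from about 0.325 to 0.85 m from the base axis. Payload 4.4 kg.
Tool frame: the origin (TCP) lies at the very end of the fingers, on their centre line; the grasp point (between the pads) lies 19 mm behind it (ctrl.grip_point_offset is the distance from the TCP to the grasp point, in m); z points along the fingers, y is the line along which they close (so a half turn about z gives the same grasp; the last joint's range is limited). The gripper opens to 94 mm and grips with 3 to 60 N. Pads are 16 mm wide; open, the fingers measure 119 mm over their backs; the gripper's body (75 mm by 177 mm) begins 78 mm behind the grasp point.
Start: joints at [-1.411, 0.207, 1.542, -0, 1.393, -0.15], TCP at [0.175, -0.548, 0.205] pointing down, gripper open.
Joint ranges: [-2.73, 2.73], [-0.86, 2.22], [0.23, 2.46], [-1.11, 4.25], [0.08, 2.63], [-2.82, 2.82]. Speed limits (rad/s): [2.79, 2.79, 3.14, 3.14, 3.14, 3.14].

INTERFACE

Orientations are given as [roll, pitch, yaw] about the fixed x, y, z axes, in that order (R = Rz(yaw) Ry(pitch) Rx(roll)).
In Python, from station import ctrl gives the robot as it stands. Calls block until the motion is done:
- ctrl.reach(position, orientation): joint-space move of the TCP to a pose.
- ctrl.servo_line(position, velocity=0.15, ori=None, contact_N=None): straight line of the TCP; ori=None keeps the orientation; velocity is the mean speed in m/s. With contact_N (N) it stops when the force on the tool has changed by that much, and returns True; else False.
- ctrl.move_j(angles): joint-space move.
- ctrl.gripper_to(opening, strength=None): opening from 0.0 (shut) to 1.0 (fully open); strength is the grip in N (None keeps the last); returns when the fingers have stopped.
- ctrl.pause(seconds).
- ctrl.inverse_kinematics(position, orientation): joint angles nearest the present ones, or None.
- ctrl.capture(name): name is "scene" or "top" or "wrist"; returns (picture, depth): 480x640x3 uint8, red, green, blue; 480x640 float32, m along the optical axis (not along the pixel's ray), 0 where there is no reading.
- ctrl.camera_model(name): a dict with "vfov" (degrees; the focal length in pixels is half the picture's height over the tangent of half this angle, whatever the lens; pixels are square), "cx", "cy" (the principal point, pixels), "rvec" (rotation vector, rad) and "tvec" (3), from world to camera coordinates, as OpenCV has them. Camera axes: x right, y down, z forward; pixel columns grow to the right and rows downward; lengths in m; the calibration is good to about 2 mm. A picture is of the moment at which its call begins: read the wrist's pose just before it. camera_model takes no time and is no camera call; for the wrist camera it gives the pose at the moment of the call.
A pose or a line that the arm cannot do raises ctrl.IKError and nothing moves.
- ctrl.finish_job(): hands the job in; it is judged then, once.
Trained networks look in the newest picture that a camera, given by its name, has taken for a name from the list of things; names that differ only in an ending like _2 or _b are one class to them, and where a whole thing is asked for, a point or a joint stands for the part that bears it (a point fixed in the world has none). Each returns a list of dicts, best first, with "conf" (0 to 1); they miss things now and then, are a little off and sometimes report something else, mostly with a low value. They report only what shows in the picture. A call takes as long as a camera call.
- ctrl.look_for(camera, target): "position" ([x, y, z] in m, in the coordinates of the camera as it stood for that picture, good to about 4 mm: the middle of the surface that is visible of it).
- ctrl.trace(camera, target): "mask" (480x640 bool, what is visible of it).
Readings, each from a call of its own:
- ctrl.read_clock(): time.
- ctrl.read_q(): joint angles.
- ctrl.read_dq(): joint speeds.
- ctrl.read_tau(): joint torques, N m.
- ctrl.read_tcp_pos(): TCP position.
- ctrl.read_tcp_rot(): TCP orientation.
- ctrl.read_force(): force on the tool from outside, world axes, zero at the start.
- ctrl.read_moment(): the same for the moment, N m.
- ctrl.read_finger_gap(): opening from 0.0 (shut) to 1.0 (fully open).
- ctrl.read_grip_force(): force on a finger pad.
Only numpy, scipy, OpenCV 4.12 (cv2) and the standard library are available. Lean on these libraries where they do the work, as an engineer would, in place of code of your own. Each camera call takes 0.05 s, during which the arm holds its last target. There are 200 camera calls.

## Working session

There is one attempt and no reset: what is moved stays moved. The work goes in short steps, each a Python script; the robot and the scene stay as the last script left them, time stands still between calls to the robot, and variables do not carry over. Pictures are saved under pics/ and viewed, at most 10 in all, crops included, and the job is handed in when it is done.

```bash
mkdir -p pics; cat > h.py <<'E'
import numpy as np, cv2
from station import ctrl
def w(cam, p, m=None):
    m = m or ctrl.camera_model(cam)
    R = cv2.Rodrigues(np.array(m["rvec"],float))[0]
    return R.T@(np.array(p,float)-np.array(m["tvec"],float).ravel())
def cloud(cam, d, m=None):
    m = m or ctrl.camera_model(cam)
    f = 240/np.tan(np.radians(m["vfov"])/2)
    v,u = np.mgrid[:480,:640]
    P = np.dstack([(u-m["cx"])/f*d,(v-m["cy"])/f*d,d])
    R = cv2.Rodrigues(np.array(m["rvec"],float))[0]
    return (P-np.array(m["tvec"],float).ravel())@R
def save(n,im): cv2.imwrite(f"pics/{n}.png",im[:,:,::-1])
E
python3 - <<'E'
from h import *
for c in ("scene","top"):
    im,d=ctrl.capture(c); save(c,im); np.save(c+"_d.npy",d)
    print(c, ctrl.camera_model(c))
    for t in ("tubes_stand","tubes_grip","tubes_carrier","cassettes_carrier","shelf"):
        for r in ctrl.look_for(c,t)[:3]: print(c,t,round(r["conf"],2),w(c,r["position"]).round(3))
print(ctrl.read_clock())
E
```

```text
scene {'vfov': 43.571200065241776, 'cx': 317.8336348506472, 'cy': 241.5821031566299, 'rvec': array([ 2.8083836 , -0.35966602,  0.05629815]), 'tvec': array([-0.56798917,  0.18283442,  1.03237364])}
scene tubes_stand 0.67 [ 0.609 -0.14   0.008]
scene tubes_grip 0.6 [ 0.578 -0.122  0.09 ]
scene cassettes_carrier 0.87 [0.597 0.064 0.083]
scene shelf 0.63 [0.631 0.054 0.158]
top {'vfov': 54.75670546182318, 'cx': 320.88533822662663, 'cy': 232.3367472816063, 'rvec': array([ 2.17644353, -2.15786892,  0.18138683]), 'tvec': array([0.01183309, 0.62171316, 0.68825987])}
top tubes_stand 0.58 [ 0.608 -0.135  0.062]
top tubes_grip 0.93 [ 0.57  -0.121  0.093]
top tubes_carrier 0.97 [ 0.57  -0.119  0.089]
top cassettes_carrier 0.72 [0.594 0.059 0.08 ]
0.6
```

View pics/scene.png

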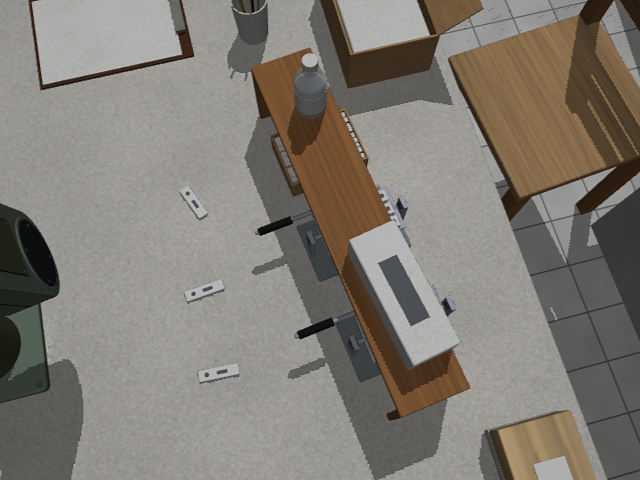

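View pics/top.png

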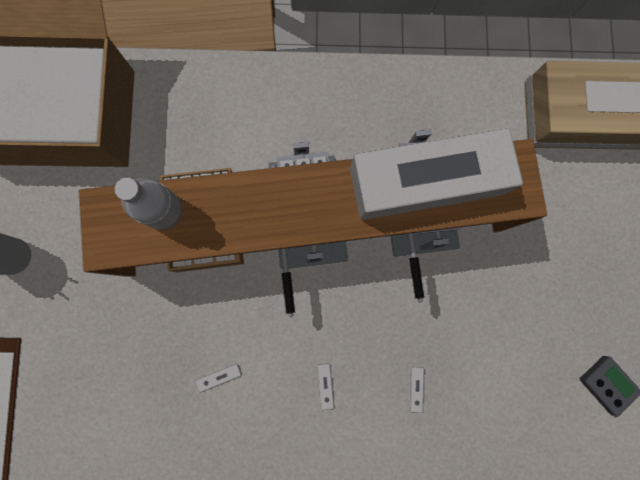

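The left grip is at (288,293) and the right one at (417,278) in the top picture. The carriers themselves are mostly hidden under the shelf, which is turned about 6° in yaw. Next I'll fit the grip axes from depth and look under the shelf with the wrist camera to tell the two carriers apart.

```bash
python3 - <<'E'
from h import *
d=np.load("top_d.npy"); P=cloud("top",d); im=cv2.imread("pics/top.png")
for n,(u0,v0) in dict(L=(288,293),R=(417,278)).items():
    S=P[v0-26:v0+27,u0-14:u0+15].reshape(-1,3); c=im[v0-26:v0+27,u0-14:u0+15].reshape(-1,3)
    S=S[(S[:,2]>.07)&(S[:,2]<.1)&(c.max(1)<60)]
    ax=np.linalg.svd(S-S.mean(0),full_matrices=False)[2][0]; t=(S-S.mean(0))@ax
    print(n,len(S),S.mean(0).round(4),"ztop",np.percentile(S[:,2],90).round(4),"yaw deg",np.degrees(np.arctan(ax[1]/ax[0])).round(1),"len",np.ptp(t).round(3))
# shelf front edge
S=P[(P[...,2]>.15)&(P[...,2]<.165)]; S=S[(S[:,0]>.5)]
rect=cv2.minAreaRect(S[:,:2].astype(np.float32)); print(rect, cv2.boxPoints(rect).round(3).tolist())
from scipy.spatial.transform import Rotation as Ro
y=np.radians(-5)
for tilt in (0,30,50,65):
    z=Ro.from_euler('z',y)
    R=Ro.from_matrix(z.as_matrix()@Ro.from_euler('y',-np.radians(tilt)).as_matrix()@np.diag([1,-1,-1.]))
    rpy=R.as_euler('xyz'); print(tilt,rpy.round(3),R.as_matrix()[:,2].round(2),R.as_matrix()[:,1].round(2))
    for p in ([.33,-.06,.2],[.38,-.06,.25],[.53,-.12,.06],[.53,-.21,.06]):
        print(p, ctrl.inverse_kinematics(p,rpy.tolist()))
E
```

```text
L 358 [0.5284 0.0662 0.0835] ztop 0.0855 yaw deg 7.9 len 0.067
R 365 [ 0.5505 -0.1201  0.0933] ztop 0.0954 yaw deg 7.6 len 0.068
((0.646349310874939, 0.028839588165283203), (0.11080460995435715, 0.620729386806488), 7.5117621421813965) [[0.5509999990463257, 0.32899999618530273], [0.6320000290870667, -0.28600001335144043], [0.7419999837875366, -0.2720000147819519], [0.6610000133514404, 0.3440000116825104]]
0 [ 3.142  0.    -0.087] [ 0. -0. -1.] [-0.09 -1.    0.  ]
[0.33, -0.06, 0.2] [-4.39768850e-01 -3.48828051e-01  2.07120732e+00 -4.44089210e-16
  1.41921339e+00  1.21829394e+00]
[0.38, -0.06, 0.25] [-3.82586677e-01 -2.58612710e-01  1.90331775e+00 -4.44089210e-16
  1.49688762e+00  1.27547611e+00]
[0.53, -0.12, 0.06] [-3.81960250e-01  3.06400377e-01  1.74565380e+00 -4.44089210e-16
  1.08953847e+00  1.27610254e+00]
[0.53, -0.21, 0.06] [-5.29036035e-01  3.55971092e-01  1.67784760e+00 -4.44089210e-16
  1.10777396e+00  1.12902675e+00]
30 [ 3.142 -0.524 -0.087] [ 0.5  -0.04 -0.87] [-0.09 -1.   -0.  ]
[0.33, -0.06, 0.2] None
[0.38, -0.06, 0.25] [-0.62532158 -0.73971135  2.26793916  0.28227295  1.16787189  0.98053991]
[0.53, -0.12, 0.06] [-0.51634293  0.06138495  2.16986783  0.47450525  0.4726839   0.76463284]
[0.53, -0.21, 0.06] [-0.70918267  0.13177101  2.09036175  0.58233296  0.55819466  0.50585567]
50 [ 3.142 -0.873 -0.087] [ 0.76 -0.07 -0.64] [-0.09 -1.    0.  ]
[0.33, -0.06, 0.2] None
[0.38, -0.06, 0.25] None
[0.53, -0.12, 0.06] [-0.65250609  0.10375903  2.39160329  1.87625124  0.44473892 -0.72318214]
[0.53, -0.21, 0.06] [-0.87375648  0.17911998  2.29527525  1.62110631  0.57394997 -0.63217063]
65 [ 3.142 -1.134 -0.087] [ 0.9  -0.08 -0.42] [-0.09 -1.   -0.  ]
[0.33, -0.06, 0.2] None
[0.38, -0.06, 0.25] None
[0.53, -0.12, 0.06] None
[0.53, -0.21, 0.06] [-0.99560631  0.39315574  2.36494935  2.03613399  0.92668539 -1.19292836]
```

```bash
cat >> h.py <<'E'
from scipy.spatial.transform import Rotation as Ro
YAW=np.radians(7.5)
def rpy(tilt,yaw=YAW):
    M=Ro.from_euler('z',yaw).as_matrix()@Ro.from_euler('y',-np.radians(tilt)).as_matrix()@np.diag([1,-1,-1.])
    return Ro.from_matrix(M).as_euler('xyz').tolist(), M[:,2]
E
python3 - <<'E'
from h import *
for p in ([.40,-.1,.2],[.43,-.1,.17],[.43,-.13,.2],[.43,-.04,.2]):
  for t in (30,40,50): print(p,t,ctrl.inverse_kinematics(p,rpy(t)[0]))
q0=np.array(ctrl.read_q())
# go up first via retracted pose
for p,t in (([.43,-.1,.2],40),([.43,-.1,.2],30)):
    if ctrl.inverse_kinematics(p,rpy(t)[0]) is not None:
        ctrl.reach(p,rpy(t)[0]); break
m=ctrl.camera_model("wrist"); im,d=ctrl.capture("wrist"); save("w1",im)
for tg in ("tubes_grip","tubes_carrier","tubes_stand","cassettes_carrier"):
    for r in ctrl.look_for("wrist",tg)[:3]: print(tg,round(r["conf"],2),w("wrist",r["position"],m).round(3))
print(ctrl.read_tcp_pos(),ctrl.read_clock())
E
```

```text
[0.4, -0.1, 0.2] 30 [-0.82438147 -0.52800407  2.27390668  0.47059527  1.12059403  0.46690304]
[0.4, -0.1, 0.2] 40 [-1.01188266 -0.62388247  2.39180378  0.69671027  1.14651931  0.20543902]
[0.4, -0.1, 0.2] 50 None
[0.43, -0.1, 0.17] 30 [-0.74305501 -0.39578659  2.26424549  0.48149837  0.97546732  0.48326014]
[0.43, -0.1, 0.17] 40 [-0.90001769 -0.47068571  2.38384481  0.734413    0.96622523  0.18968203]
[0.43, -0.1, 0.17] 50 None
[0.43, -0.13, 0.2] 30 [-0.81865955 -0.39554881  2.19851808  0.4827094   1.06731425  0.44304081]
[0.43, -0.13, 0.2] 40 [-0.97359144 -0.46526326  2.31379655  0.7178724   1.06105695  0.17848366]
[0.43, -0.13, 0.2] 50 [-1.13976427 -0.48895323  2.4211174   0.95191834  1.11618702 -0.10378206]
[0.43, -0.04, 0.2] 30 [-0.56234107 -0.50437394  2.26145887  0.38887128  1.00233655  0.73000836]
[0.43, -0.04, 0.2] 40 [-0.70998182 -0.62399814  2.39185424  0.62260851  0.96392413  0.47417027]
[0.43, -0.04, 0.2] 50 None
tubes_grip 0.56 [ 0.631 -0.139  0.091]
tubes_carrier 0.56 [ 0.637 -0.136  0.087]
tubes_stand 0.57 [ 0.629 -0.15   0.072]
cassettes_carrier 0.95 [0.616 0.049 0.08 ]
[ 0.43012634 -0.10054342  0.20016827] 2.6917
```

View pics/w1.png

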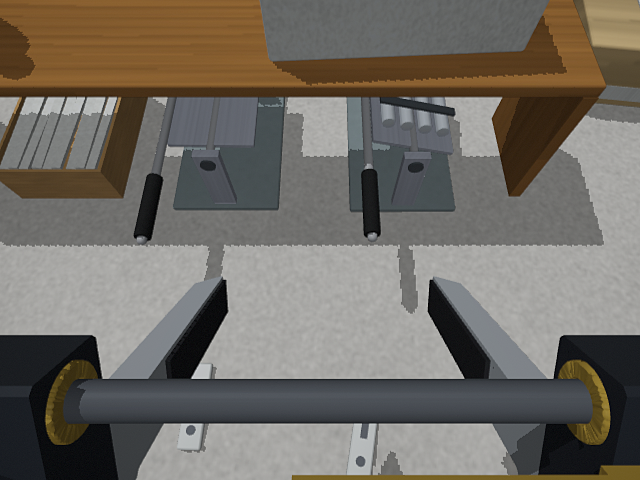

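The wrist view shows four tubes on the right carrier (caps around (415,120)), with its grip at (371,203). That carrier starts tilted by about 0.2 rad. The left carrier, with its grip at (148,207), is the one to leave alone. I'll confirm the grip from this view and check IK along the arc.

```bash
cat >> h.py <<'E'
EX=np.array([np.cos(YAW),np.sin(YAW),0]); EY=np.array([-np.sin(YAW),np.cos(YAW),0]); EZ=np.array([0,0,1.])
E
python3 - <<'E'
from h import *
m=ctrl.camera_model("wrist"); im,d=ctrl.capture("wrist"); P=cloud("wrist",d,m)
S=P[165:245,350:395].reshape(-1,3); c=im[165:245,350:395].reshape(-1,3)
S=S[(S[:,2]>.06)&(S[:,2]<.12)&(c.max(1)<70)]
t=S@EX; l=S@EY
print(len(S),"mean",S.mean(0).round(4),"ztop",np.percentile(S[:,2],95).round(4),"along",t.min().round(4),t.max().round(4),"lat",np.percentile(l,[2,50,98]).round(4))
G=np.array([.5505,-.1201,.088]); print("top est along/lat",(G@EX).round(4),(G@EY).round(4))
q0=np.arcsin(.010/.045); A=G-.045*np.cos(q0)*EY; A[2]=.078; print("axle",A)
for tilt in (15,25):
  o,z=rpy(tilt)
  for q in np.linspace(q0,np.pi,7):
    p=A-.006*EX+.045*(np.cos(q)*EY+np.sin(q)*EZ)+ctrl.grip_point_offset*z
    s=ctrl.inverse_kinematics(p.tolist(),o); print(tilt,round(q,2),None if s is None else s.round(2))
E
```

```text
1083 mean [ 0.5484 -0.1219  0.0941] ztop 0.0963 along 0.4988 0.5603 lat [-0.1995 -0.1923 -0.1863]
top est along/lat 0.5301 -0.1909
axle [ 0.55622681 -0.16359947  0.078     ]
15 0.22 [-0.46  0.19  1.9   0.19  0.84  0.87]
15 0.71 [-0.48  0.17  1.88  0.19  0.89  0.86]
15 1.2 [-0.51  0.16  1.85  0.19  0.92  0.83]
15 1.68 [-0.54  0.18  1.83  0.2   0.94  0.8 ]
15 2.17 [-0.57  0.21  1.81  0.21  0.93  0.76]
15 2.66 [-0.59  0.25  1.8   0.22  0.91  0.73]
15 3.14 [-0.6   0.28  1.81  0.23  0.87  0.71]
25 0.22 [-0.53  0.13  2.03  0.42  0.68  0.62]
25 0.71 [-0.55  0.1   2.    0.41  0.73  0.63]
25 1.2 [-0.58  0.1   1.98  0.41  0.77  0.61]
25 1.68 [-0.61  0.11  1.95  0.41  0.79  0.58]
25 2.17 [-0.65  0.15  1.93  0.43  0.79  0.53]
25 2.66 [-0.67  0.19  1.92  0.45  0.77  0.49]
25 3.14 [-0.68  0.23  1.92  0.47  0.73  0.45]
```

```bash
cat >> h.py <<'E'
q0=np.arcsin(.0105/.045)
G=np.array([.5502,-.1207,.0885]); A=G-.045*np.cos(q0)*EY; A[2]=.078
O,Z=rpy(22)
def tcp(q,up=0): return (A-.006*EX+.045*(np.cos(q)*EY+np.sin(q)*EZ)+ctrl.grip_point_offset*Z-up*Z).tolist()
E
python3 - <<'E'
from h import *
ctrl.gripper_to(.5)
ctrl.reach(tcp(q0,.08),O)
print(ctrl.servo_line(tcp(q0),.1,contact_N=8), ctrl.read_tcp_pos(), tcp(q0))
ctrl.gripper_to(0,strength=12)
f0=np.array(ctrl.read_force())
print("gap mm",ctrl.read_finger_gap()*94,"grip",ctrl.read_grip_force(),"F",f0.round(1))
for q in np.arange(q0+.15,1.0,.2):
    ctrl.servo_line(tcp(q),.06); print(round(q,2),np.round(ctrl.read_force(),1),round(ctrl.read_finger_gap()*94,1))
im,d=ctrl.capture("wrist"); save("w2",im); im,d=ctrl.capture("top"); save("t2",im)
print(ctrl.read_clock())
E
```

```text
False [ 0.55147835 -0.12096233  0.07177295] [0.5512336843348414, -0.12056391287560116, 0.07106894353414439]
gap mm 13.939840268814221 grip 11.999804824590683 F [-0.5 -3.4  0. ]
0.39 [-1.3 -3.4  1.3] 13.5
0.59 [-0.5  0.4  2.5] 13.6
0.79 [-2.7  5.7  4.5] 13.3
0.99 [-2.3  9.1  9.7] 13.7
7.0167
```

View pics/w2.png

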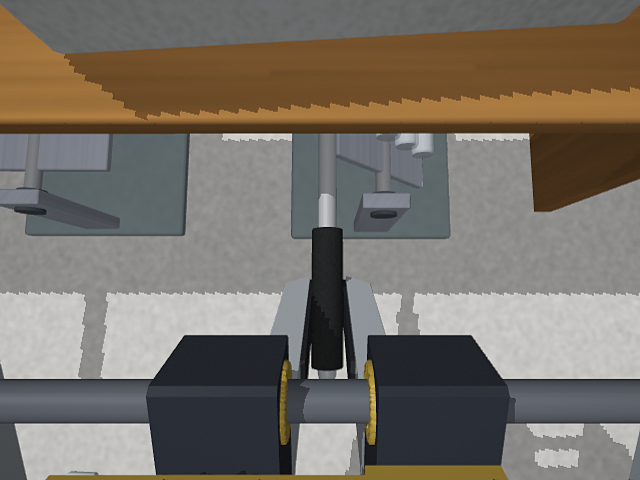

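The grip is held and turning: the bar is at (327,200) and the plate is tilting with the tubes. The force is building up radially outward, so my circle centre is a millimetre or two off. I'll go on with radial compliance.

```bash
python3 - <<'E'
from h import *
e=np.zeros(3); q=1.0; d=np.pi
def comp(q,e):
    F=np.array(ctrl.read_force()); r=np.cos(q)*EY+np.sin(q)*EZ; fr=F@r
    return e+np.clip(.00015*fr,-.001,.001)*r, F, fr
while q<np.pi-.01:
    e,F,fr=comp(q,e); q=min(q+.12,np.pi)
    ctrl.servo_line((np.array(tcp(q))+e).tolist(),.05)
    print(round(q,2),"fr",round(fr,1),np.round(F,1),(e*1e3).round(1),round(ctrl.read_finger_gap()*94,1))
    if np.linalg.norm(F)>30: print("STOP"); break
print(np.round(ctrl.read_force(),1),ctrl.read_tcp_pos(),ctrl.read_clock(),e.tolist())
im,_=ctrl.capture("wrist"); save("w3",im)
E
```

```text
1.12 fr 12.9 [-3.1  9.4  9.1] [-0.1  0.5  0.8] 13.6
1.24 fr 13.6 [-3.4 10.  10.2] [-0.1  1.   1.7] 13.7
1.36 fr 12.0 [-5.2  7.9  9.7] [-0.2  1.3  2.7] 13.7
1.48 fr 8.9 [-4.1  6.3  7.6] [-0.2  1.5  3.7] 13.5
1.6 fr 5.9 [-3.7  3.9  5.5] [-0.2  1.6  4.5] 13.4
1.72 fr 5.4 [-3.5  3.6  5.5] [-0.2  1.6  5.4] 13.6
1.84 fr 2.8 [-3.8  3.2  3.4] [-0.2  1.5  5.8] 13.5
1.96 fr 0.3 [-3.2  2.3  1. ] [-0.2  1.5  5.8] 13.7
2.08 fr -0.7 [-2.2  1.6  0. ] [-0.2  1.5  5.7] 13.5
2.2 fr -3.4 [-2.   2.2 -2.4] [-0.2  1.8  5.3] 13.7
2.32 fr -1.8 [-1.9  1.2 -1.1] [-0.3  1.9  5.1] 13.5
2.44 fr -1.2 [-2.7  0.6 -0.8] [-0.3  2.   4.9] 13.4
2.56 fr -2.4 [-2.3  1.3 -1.8] [-0.3  2.3  4.7] 13.7
2.68 fr -1.0 [-4.2 -0.1 -1.1] [-0.3  2.4  4.6] 13.3
2.8 fr 1.1 [-3.9 -2.  -0.5] [-0.3  2.3  4.7] 13.7
2.92 fr 0.3 [-4.8 -1.2 -0.7] [-0.3  2.2  4.7] 13.4
3.04 fr 2.5 [-3.9 -3.2 -0.5] [-0.2  1.9  4.8] 13.3
3.14 fr 3.3 [-3.6 -3.8 -0.2] [-0.2  1.4  4.8] 13.6
[-3.3 -3.4 -0.3] [ 0.56335127 -0.20863869  0.06607521] 11.675 [-0.0001840552586680683, 0.001398038487996671, 0.004831701635907272]
```

View pics/w3.png

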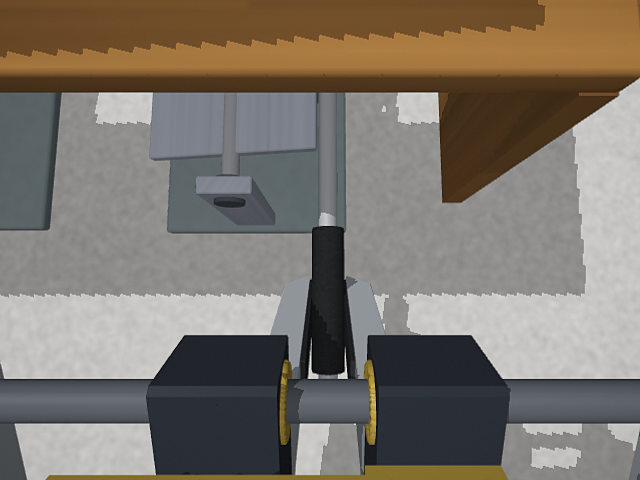

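The tubes are now underneath and the plain plate face is up at (235,125). The compliance left the grip about 5 mm high, so I'll press down to the stop, release and check.

```bash
python3 - <<'E'
from h import *
ctrl.gripper_to(0,strength=25)
p=np.array(ctrl.read_tcp_pos())
hit=ctrl.servo_line((p-[0,0,.014]).tolist(),.03,contact_N=10)
print(hit,ctrl.read_tcp_pos(),np.round(ctrl.read_force(),1),"gap",ctrl.read_finger_gap()*94)
ctrl.gripper_to(.4)
p=np.array(ctrl.read_tcp_pos())
ctrl.servo_line((p-.10*Z).tolist(),.12)
ctrl.servo_line((p-.10*Z-.06*EX).tolist(),.15)
ctrl.pause(.3)
m=ctrl.camera_model("wrist"); im,d=ctrl.capture("wrist"); save("w4",im); P=cloud("wrist",d,m)
k=(im.max(2)<70)&(P[...,2]>.05)&(P[...,2]<.15)&(abs(P@EY-(A@EY-.045))<.02)&(P@EX>A@EX-.04)&(P@EX<A@EX+.04)
S=P[k]; print(len(S),"ztop",np.percentile(S[:,2],95) if len(S) else None,"lat rel",np.median(S@EY)-A@EY)
im,d=ctrl.capture("top"); P=cloud("top",d)
k=(im.max(2)<60)&(P[...,2]>.05)&(P[...,2]<.15)&(abs(P@EY-(A@EY-.045))<.02)&(P@EX>A@EX-.04)&(P@EX<A@EX+.04)
S=P[k]; print("top",len(S),np.percentile(S[:,2],90) if len(S) else None)
print(ctrl.read_clock(),np.round(ctrl.read_force(),1))
E
```

```text
True [ 0.56339177 -0.20940091  0.05697576] [-2.3  0.4  4.6] gap 13.16940065913252
1883 ztop 0.08596266782923795 lat rel -0.04636075889104063
top 361 0.08457564325404997
14.8417 [ 0.1  0.7 -0. ]
```

View pics/w4.png

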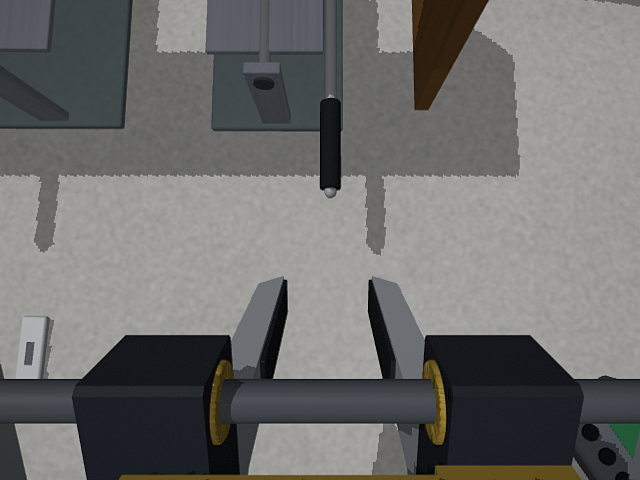

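The grip now lies on the right at (330,145). Its top is at 85 mm, matching the other carrier's grip at its stop, so it is fully over. The fingers are clear and the force reads near zero, so I'm handing in.

```bash
python3 -c "
from station import ctrl
print(ctrl.finish_job())"
```

```text
the job is handed in; nothing more can be done
None
```

I turned the tube carrier over to its far stop with the tubes underneath, let go and handed the job in at about 15 s; the cassette carrier was left alone and I saw no sign of touching the shelf, but the hand-in returned no verdict.

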